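Close a pantry bin and clamp its lid with the draw latch

ROBOT

A 6-joint arm with a two-finger parallel gripper is mounted at the origin on a cart in front of the work surface, level with it; the furniture and walls round the work are solid. World frame = base frame: x ahead of the robot, y to its left, z up, the work surface at z = 0. Lengths are in m, angles in rad, forces in N, time in s.
With the tool pointing down it reaches from about 0.225 to 0.725 m from the base axis. Payload 3.1 kg.
Tool frame: the origin (TCP) lies midway between the tips of the shut fingers; the grasp point (between the pads) lies 19 mm behind it (env.grip_depth is the distance from the TCP to the grasp point, in m); z points along the fingers, y is the line along which they close (so a half turn about z gives the same grasp; the last joint's range is limited). The gripper opens to 85 mm and grips with 20 to 120 N. Pads are 22 mm wide; open, the fingers measure 114 mm over their backs; the gripper's body (76 mm by 85 mm) begins 54 mm behind the grasp point. The pads swing forward as they close: fully open they stand 13 mm farther back than shut.
Start: joints at [-1.286, 0.048, 0.099, 1.622, 0, 1.443], TCP at [0.211, -0.481, 0.231] pointing down, gripper open.
Joint ranges: [-2.91, 2.91], [-0.99, 1.94], [-1.21, 1.42], [-2.12, 2.29], [-1.49, 1.47], [-3.14, 3.14]. Speed limits (rad/s): [2.79, 2.79, 3.14, 3.14, 3.14, 3.14].

INTERFACE

Orientations are given as a unit quaternion [x, y, z, w].
In Python, from workcell import env, eyes gives the robot as it stands. The module is installed in compiled form; this text tells all that it offers.
- The arm moves only by the tool carry_out, never from a script. Its argument "steps" is a list of rows, each a list of 3 entries, a list of its own where there are three numbers: the shift along the tool's x, y, z in m, then the turn about the tool's z in rad, then the finger opening in m, from 0 to 0.0854. In form: [[[x, y, z], twist, gripper], ...]. A call has exactly 10 rows; each row shifts and turns the commanded pose from where the row before left it, along the tool's axes as they then stand; what a row does not reach is not made up. A row lasts 1/8 s, in which the tool goes at most 62.5 mm and 10.7 degrees, less where a joint would pass 70% of its speed; a pose out of reach is approached as far as the arm can. A call is refused whole if a number of a shift passes 0.0625 or a number of a turn 0.188, either way. A call with a gripper value outside its range is refused whole. The fingers move at their own pace and stop on an object; "squeeze" is the grip in N (left out, the last holds). Time passes only in rows, so rows that do not move let the fingers close, or fill a call up. It gives the time, the measured TCP pose, the force, the opening and the grip force at its end, in the units of the state.
- env.read_state(): the state, without advancing time (a new reading comes with each control period).
- eyes.capture(name): name is "scene" or "side" or "wrist"; returns (picture, depth): 420x560x3 uint8, blue, green, red; 420x560 float32, m along the optical axis (not along the pixel's ray), 0 where there is no reading.
- eyes.get_calibration(name): a dict with "fx", "fy", "cx", "cy" (pixels), "dist_coeffs" ([k1, k2, p1, p2, k3] as OpenCV has them; the pictures are not rectified), "world_from_camera" (4x4, takes a point from camera to world coordinates). Camera axes: x right, y up, looking along -z (the intrinsics and any distortion apply to the point x, -y, -z); pixel columns grow to the right and rows downward; lengths in m; the calibration is good to about 2 mm. A picture is of the moment at which its call begins: read the wrist's pose just before it. get_calibration takes no time and is no camera call; for the wrist camera it gives the pose at the moment of the call.
- env.finish_job(): hands the job in; it is judged then, once.
The state is a dict: "clock": time; "q": joint angles; "qd": joint speeds; "joint_efforts": joint torques, N m; "position": TCP position; "tool_rot": TCP orientation; "contact_force": force on the tool from outside, world axes, zero at the start; "torque": the same for the moment, N m; "grip_width": finger opening in m; "grasp_force": force on a finger pad.
Only numpy, scipy, OpenCV 4.12 (cv2) and the standard library are available. Lean on these libraries where they do the work, as an engineer would, in place of code of your own. Each camera call takes 0.05 s, during which the arm holds its last target. There are 200 camera calls.

TASK

The cream storage bin stands with its wooden lid ajar and its draw latch undone. Shut the lid fully, swing the latch's wire bail up and over so that its cross bar drops behind the lip of the keeper on the lid's front edge, then push the lever down past its centre until it lies home against the bin and the lid is clamped. Leave the tin, the glass, the matchbox and the jam jar beside the bin where they stand.

Things in the scene. Friction and masses are not known exactly. Their poses are not given: they have to be found in the camera images.
- bin: Cream enamelled storage bin, 150 deep (x) x 230 wide (y) x 148 mm high, heavy: it does not move. Origin: centre of its underside, on the worktop. x points from its front to its back (away from the robot), y to the left along its front, z up. Front face: plane x = -75 mm, facing the robot. In the middle of it (y = 0) sits the steel draw latch, which works in the plane y = 0.
- lid (a joint): Lid angle about its rear hinge, a line along the bin's y at x = +79, z = 150 mm (bin frame). 0 shut, grows as the front rises. Wooden board in a steel band, 236 mm wide; when shut its top is at z = 165 and its front edge at x = -78 mm. Stiff hinge: stays where it is left; 2 to 5 N down near the front edge moves it.
- lever (a joint): Latch lever angle about point lever_pivot, axis along the bin's y. 0: hangs straight down, home against the bin; 1.57: straight out towards the robot; stop at 2.6. Stays where it is left (0.05 N m). With the bail hooked, pressing it down starts to pull at about 0.9 and needs up to about 4 N at 45 mm from the pivot; below about 0.2 it snaps home by itself.
- bail (a joint): Angle of the wire bail to the lever, -0.25 to 2.5; pivots on the lever 16 mm from its pivot; stays where left. Its lean outwards from upright is 0.18 + bail - lever (rad). U of 4.4 mm wire: two legs 48 mm long, 46 mm over all, a cross bar at the far end. Can be gripped across the legs at the bar; it turns in the fingers and the lever follows (to about 2.1 as the bar clears the lip).
- lid_edge (a point): Middle of the lid's front upper edge.
- keeper_seat (a point): In the keeper on the lid's front: where the bar is held when clamped. Axes of the lid, as the bin's when shut, then at x = -89.5, z = 147 mm (bin frame). Keeper: steel hook open at the top, 20 mm wide (y); floor 2.2 mm below this point; lip 6 to 9.5 mm in front of it (-x), top 8.5 mm above it; root 3.5 mm behind. The bar goes over the lip from in front and down behind it.
- bail_bar (a point): Middle of the bail's cross bar (4.4 mm wire, 40 mm over all along the bin's y).
- lever_pivot (a point): Axis of the lever, middle of its width; at x = -88, z = 113 mm in the bin's frame (13 mm out from the front face). The lever is a steel plate 30 mm wide (y), 66 mm long from here; its outer face lies 7.5 mm off the line from here along the lever (on the robot's side at lever = 0, on top at 1.57).
- lever_tab (a point): Middle of the lever's thumb tab, the last 10 mm of the lever, bent outwards by 35 degrees; 61 mm from the pivot along the lever.
- spice_tin: Green spice tin, 57 mm across, 68 mm high, loose, at the left of the bin; a bystander. Origin: centre of its underside.
- tumbler: Glass tumbler, 77 mm across, 89 mm high, loose, at the right of the bin; a bystander. Origin: centre of its underside.
- matches: Matchbox, 36 x 54 x 16 mm, loose, lying at the left of the bin towards the worktop's edge; a bystander. Origin: centre of its underside.
- jam: Jam jar with a white lid, 65 mm across, 94 mm high, loose, at the right of the bin towards the back; a bystander. Origin: centre of its underside.

How it is judged:
By the outcome, as a careful person would: the job done as asked, in the order asked, and still so for the second after the job is handed in, with the robot touching nothing.
It also fails if it takes over 51 s, if anything falls off the work surface, if the arm or the gripper's body presses on something with over 40 N, if the wrist force passes 120 N, or if a joint passes its speed limit or range.

## Working session

There is one attempt and no reset: what is moved stays moved. The work goes in short steps, Python scripts to look and compute and a tool call to move; the robot and the scene stay as the last step left them, time stands still between calls to the robot, and variables do not carry over. Pictures are saved under pics/ and viewed, at most 13 in all, crops included, and the job is handed in when it is done.

Besides the shell and the picture viewer there is one more tool, called after "Call:" as name([rows], argument=value, ...), one row to a line, values as JSON. carry_out: Moves the arm, as the interface text tells. Its arguments: {"type":"object","properties":{"steps":{"type":"array","items":{"type":"array"}},"squeeze":{"type":"number"}},"required":["steps"]}

```bash
mkdir -p pics; cat > h.py <<'E'
import numpy as np, cv2
from workcell import env, eyes
def cap(n,save=None):
    c=eyes.get_calibration(n); p,d=eyes.capture(n)
    if save: cv2.imwrite('pics/'+save,p)
    return p,d,c
def pts(d,c):
    h,w=d.shape; u,v=np.meshgrid(np.arange(w,dtype=float),np.arange(h,dtype=float))
    K=np.array([[c['fx'],0,c['cx']],[0,c['fy'],c['cy']],[0,0,1]])
    n=cv2.undistortPoints(np.stack([u,v],-1).reshape(-1,1,2),K,np.array(c['dist_coeffs'])).reshape(h,w,2)
    P=np.stack([n[...,0]*d,-n[...,1]*d,-d],-1)
    T=np.array(c['world_from_camera']); W=P@T[:3,:3].T+T[:3,3]; W[d<=0]=np.nan
    return W
def proj(X,c):
    T=np.linalg.inv(np.array(c['world_from_camera'])); P=np.atleast_2d(X)@T[:3,:3].T+T[:3,3]
    P=P*[1,-1,-1]; K=np.array([[c['fx'],0,c['cx']],[0,c['fy'],c['cy']],[0,0,1]])
    return cv2.projectPoints(P,np.zeros(3),np.zeros(3),K,np.array(c['dist_coeffs']))[0].reshape(-1,2)
E
python3 - <<'E'
from h import *
s=env.read_state(); print({k:np.round(v,3).tolist() for k,v in s.items()}, env.grip_depth)
for n in('scene','side'):
    p,d,c=cap(n,n+'0.png'); np.savez(n+'0.npz',p=p,d=d); print(n,np.round(c['world_from_camera'],3).tolist(),c['fx'])
E
```

```text
{'clock': 0.0, 'q': [-1.286, 0.049, 0.098, 1.622, 0.0, 1.443], 'qd': [-0.002, -0.001, -0.0, -0.001, 0.0, -0.001], 'joint_efforts': [0.001, -33.878, 32.001, 0.02, -0.0, 0.0], 'position': [0.21, -0.48, 0.23], 'tool_rot': [0.979, 0.205, -0.0, -0.001], 'contact_force': [0.194, -0.153, 0.34], 'torque': [-0.086, -0.04, 0.031], 'grasp_force': 0.0, 'grip_width': 0.085} 0.0187
scene [[-0.861, 0.393, -0.321, 0.21], [-0.508, -0.647, 0.569, 0.522], [0.016, 0.653, 0.757, 1.019], [0.0, 0.0, 0.0, 1.0]] 483.15493914289186
side [[0.966, 0.14, -0.219, 0.393], [-0.259, 0.451, -0.854, -0.901], [-0.021, 0.882, 0.472, 0.526], [0.0, 0.0, 0.0, 1.0]] 399.13284895722813
```

View pics/scene0.png

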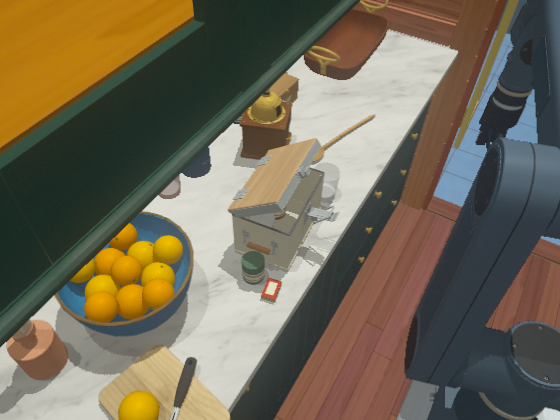

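View pics/side0.png

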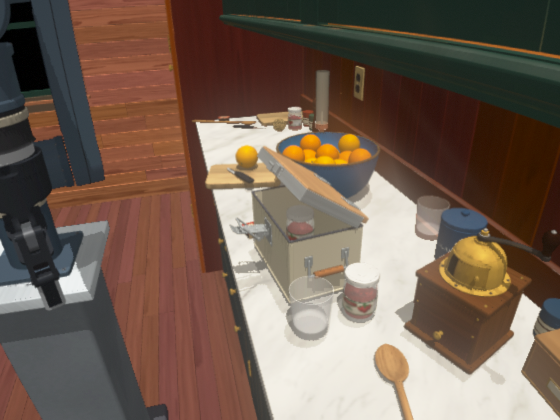

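The scene view shows the bin at about (280,215) with its lid ajar, and the latch sticking out at (322,213). The side view shows the latch at (253,228), the bin's right wall with its handle at (330,272), and the tumbler at (310,310). Next I fit the bin pose to the depth points.

```bash
cat > fit.py <<'E'
from h import *
from scipy.optimize import least_squares
W={}
for n in('scene','side'):
    z=np.load(n+'0.npz'); W[n]=pts(z['d'],eyes.get_calibration(n))
def show(n,l):
    for u,v in l: print(n,(u,v),np.round(W[n][v,u],3))
show('scene',[(262,190),(290,160),(245,203),(285,225),(260,240),(318,213),(330,217),(280,215),(300,205),(252,268),(270,290)])
show('side',[(330,270),(310,270),(345,262),(270,250),(253,228),(245,228),(262,230),(310,185),(340,200),(270,165),(310,310),(360,280)])
E
python3 fit.py
python3 - <<'E'
import sys; sys.path.insert(0,'.')
import cv2
a=cv2.imread('pics/scene0.png')[130:310,200:380]; b=cv2.imread('pics/side0.png')[140:340,200:400]
import numpy as np
cv2.imwrite('pics/c0.png',np.hstack([cv2.resize(a,(400,400),interpolation=2),cv2.resize(b,(400,400),interpolation=2)]))
E
```

```text
scene (262, 190) [ 0.619 -0.133  0.211]
scene (290, 160) [ 0.604 -0.237  0.229]
scene (245, 203) [ 0.639 -0.092  0.193]
scene (285, 225) [ 0.6   -0.219  0.007]
scene (260, 240) [ 0.597 -0.087  0.089]
scene (318, 213) [ 0.505 -0.211  0.121]
scene (330, 217) [ 0.473 -0.211  0.126]
scene (280, 215) [ 0.62  -0.226  0.03 ]
scene (300, 205) [ 0.598 -0.3    0.012]
scene (252, 268) [ 0.577 -0.018  0.07 ]
scene (270, 290) [ 0.527 -0.018  0.014]
side (330, 270) [ 0.624 -0.333  0.075]
side (310, 270) [ 0.585 -0.333  0.084]
side (345, 262) [ 0.663 -0.314  0.072]
side (270, 250) [ 0.535 -0.219  0.065]
side (253, 228) [ 0.502 -0.22   0.125]
side (245, 228) [ 0.483 -0.239  0.138]
side (262, 230) [ 0.519 -0.227  0.121]
side (310, 185) [ 0.592 -0.306  0.243]
side (340, 200) [ 0.655 -0.292  0.198]
side (270, 165) [ 0.543 -0.214  0.251]
side (310, 310) [ 0.554 -0.427  0.075]
side (360, 280) [ 0.655 -0.398  0.093]
```

View pics/c0.png

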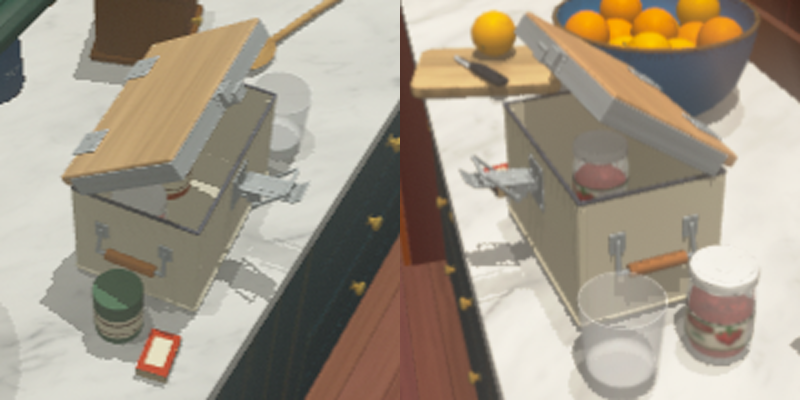

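The left half shows the lid's front edge at (225,90) and the latch with its lever sticking out and the bail at (270,185). In the right half the latch is at (500,175).

```bash
cat > fit2.py <<'E'
from fit import *
def sel(n,poly,er=2):
    m=np.zeros((420,560),np.uint8); cv2.fillPoly(m,[np.array(poly)],1); m=cv2.erode(m,np.ones((2*er+1,)*2))
    q=W[n][m>0]; return q[~np.isnan(q[:,0])]
L=sel('scene',[(236,216),(288,236),(285,267),(237,251)]); R=sel('side',[(291,242),(360,230),(359,268),(291,296)])
F=np.vstack([sel('side',[(254,195),(289,235),(290,295),(260,240)])]); F2=sel('scene',[(290,234),(320,190),(318,225),(288,265)])
T1=sel('scene',[(231,209),(268,155),(315,141),(283,202)]); T2=sel('side',[(270,157),(308,160),(355,212),(325,200)])
def tob(P,x,y,a):
    c,s=np.cos(a),np.sin(a); d=P[:,:2]-[x,y]
    return np.c_[d[:,0]*c+d[:,1]*s,-d[:,0]*s+d[:,1]*c,P[:,2]]
def res(p,parts=False):
    x,y,a,l=p; o=[tob(L,x,y,a)[:,1]-.115,tob(R,x,y,a)[:,1]+.115,tob(F,x,y,a)[:,0]+.075,tob(F2,x,y,a)[:,0]+.075]
    for T in(T1,T2):
        b=tob(T,x,y,a); dx,dz=b[:,0]-.079,b[:,2]-.150
        o.append(dz*np.cos(l)+dx*np.sin(l)-.015)   # rotate lid down
    return o if parts else np.concatenate([r/np.sqrt(len(r)) for r in o])
r=least_squares(res,[.605,-.21,.1,.5],loss='soft_l1',f_scale=.0003)
print(r.x,[(len(q),np.round(np.median(q),4),np.round(np.percentile(abs(q),70),4)) for q in res(r.x,True)])
np.save('bin.npy',r.x)
x,y,a,l=r.x
# latch points: near bin y=0, in front of face
for n in W:
    b=tob(W[n].reshape(-1,3),x,y,a); m=(b[:,0]<-.079)&(b[:,0]>-.19)&(abs(b[:,1])<.035)&(b[:,2]>.07)&(b[:,2]<.2)
    q=b[m]; q=q[np.argsort(q[:,0])]; print(n,len(q)); print((q[::max(1,len(q)//45)]*1000).round().astype(int).tolist())
E
python3 fit2.py | grep -v "^s.*(.*\["
```

```text
[ 0.60733128 -0.20402714  0.12604261  0.61004857] [(1348, np.float64(0.0031), np.float64(0.0045)), (2717, np.float64(-0.0015), np.float64(0.0032)), (1119, np.float64(0.0004), np.float64(0.0014)), (573, np.float64(0.0016), np.float64(0.0034)), (1996, np.float64(-0.0002), np.float64(0.0013)), (796, np.float64(0.0004), np.float64(0.0014))]
scene 356
[[-151, 9, 136], [-149, 3, 133], [-147, 6, 135], [-145, 12, 129], [-143, 20, 126], [-141, -8, 125], [-139, 1, 125], [-138, 21, 128], [-137, 6, 141], [-136, 19, 143], [-135, 18, 123], [-134, 23, 147], [-134, 12, 143], [-133, 17, 143], [-131, 27, 143], [-128, 7, 127], [-127, 27, 136], [-125, 12, 123], [-124, 9, 127], [-122, 12, 126], [-121, -8, 123], [-120, 18, 124], [-118, 0, 127], [-117, 19, 124], [-116, -1, 120], [-115, -2, 126], [-113, 21, 124], [-112, 3, 123], [-110, 0, 122], [-109, -5, 121], [-107, -9, 123], [-106, 10, 123], [-105, 18, 109], [-104, 28, 108], [-103, 14, 122], [-102, 5, 124], [-100, 14, 121], [-99, 16, 107], [-98, 15, 121], [-97, -9, 121], [-95, 0, 120], [-94, -3, 119], [-92, -7, 122], [-92, 13, 120], [-90, 18, 101], [-88,
[... 191 characters left out ...]
 -6, 127], [-137, 9, 144], [-136, 16, 126], [-135, -1, 146], [-135, -14, 128], [-133, -20, 140], [-133, 14, 127], [-131, 4, 127], [-130, -20, 135], [-128, -5, 126], [-126, -11, 125], [-124, 21, 130], [-122, 21, 129], [-120, 8, 127], [-118, 7, 127], [-117, -3, 127], [-115, -20, 120], [-114, -6, 125], [-112, -13, 125], [-111, 4, 124], [-109, -21, 117], [-107, 8, 124], [-106, 6, 124], [-104, -14, 114], [-104, -12, 120], [-102, -13, 110], [-101, 7, 123], [-100, -13, 110], [-99, -21, 107], [-98, -8, 123], [-96, -15, 119], [-95, 5, 122], [-94, 17, 120], [-93, 14, 122], [-91, 5, 121], [-90, -14, 117], [-89, -6, 122], [-87, -1, 121], [-86, -14, 116], [-84, -10, 121], [-83, 11, 121], [-81, -11, 109]]
```

The bin is at (0.607, -0.204) with a yaw of 0.126 rad and the lid at 0.61 rad. The bail bar is near bin (-137, 0, 145) mm, and the lever is at about 1.7. First move: close the fingers and go above the lid.

```bash
cat >> h.py <<'E'
from scipy.spatial.transform import Rotation as Ro
def b2w(b):
    x,y,a,_=np.load('bin.npy'); c,s=np.cos(a),np.sin(a); b=np.asarray(b)/1000.
    return np.array([x+c*b[0]-s*b[1],y+s*b[0]+c*b[1],b[2]])
def w2b(P):
    x,y,a,_=np.load('bin.npy'); c,s=np.cos(a),np.sin(a); d=np.asarray(P)-[x,y,0]
    return np.stack([d[...,0]*c+d[...,1]*s,-d[...,0]*s+d[...,1]*c,d[...,2]],-1)*1000
def go(b,dh=0.):
    """after a twist to bin-heading dh: twist, then shift in tool axes (mm) to TCP at bin point b (mm)"""
    s=env.read_state(); R=Ro.from_quat(s['tool_rot']).as_matrix(); h=np.arctan2(R[1,0],R[0,0]); a=np.load('bin.npy')[2]+dh
    tw=(h-a+np.pi)%(2*np.pi)-np.pi
    D=b2w(b)-s['position']; X=np.array([np.cos(a),np.sin(a),0]); Y=np.array([np.sin(a),-np.cos(a),0])
    print('t',round(s['clock'],2),'at bin mm',np.round(w2b(s['position']),1),'twist',round(tw,3),'shift mm',np.round([D@X*1000,D@Y*1000,-D[2]*1000],1),'tilt',np.round(R[:,2],3),'q',np.round(s['q'],2))
E
python3 - <<'E'
from h import *
go([-25,0,290])
W=pts(np.load('scene0.npz')['d'],eyes.get_calibration('scene'))
for u,v in [(100,200),(200,130),(300,45),(230,75),(150,60)]: print(np.round(W[v,u],3))
E
```

```text
t 0.1 at bin mm [-428.5 -224.2  230.2] twist 0.287 shift mm [ 403.5 -224.2  -59.8] tilt [-0.001  0.002 -1.   ] q [-1.29  0.05  0.1   1.62 -0.    1.44]
[0.636 0.256 0.529]
[0.638 0.031 0.493]
[ 0.626 -0.299  0.493]
[ 0.637 -0.063  0.548]
[0.64  0.11  0.666]
```

Call:
carry_out([
  [[0,0,-0.015],-0.183,0.0854],
  [[0,0,-0.015],-0.183,0.0854],
  [[0,0,-0.01],-0.183,0.0854],
  [[0,0,-0.005],-0.183,0.0854],
  [[0,0,0],-0.183,0.0854],
  [[0,0,0],-0.183,0.0854],
  [[0,0,0],-0.183,0.0854],
  [[0,0,0],0,0.0854],
  [[0,0,0],0,0.0854],
  [[0,0,0],0,0.0854],
])

```text
clock: 1.35
position: [0.2106, -0.4808, 0.2762]
tool_rot: [0.663, 0.749, 0.0, -0.0]
contact_force: [-0.1, 0.0, -0.0]
grip_width: 0.0856
grasp_force: 0.0
```

```bash
python3 -c "
from h import *
go([-80,0,275],np.pi/2)"
```

```text
t 1.35 at bin mm [-428.4 -224.7  276.2] twist -0.004 shift mm [224.7 348.4   1.2] tilt [-0.  0. -1.] q [-1.29  0.06  0.21  1.71  0.    0.16]
```

Call:
carry_out([
  [[0.028,0.038,0],0,0.0854],
  [[0.028,0.038,0],0,0.0854],
  [[0.028,0.038,0],0,0.0854],
  [[0.028,0.038,0],0,0.0854],
  [[0.028,0.038,0],0,0.0854],
  [[0.028,0.038,0],0,0.0854],
  [[0.028,0.038,0],0,0.0854],
  [[0.028,0.038,0],0,0.0854],
  [[0,0.044,0],0,0.0854],
  [[0,0,0],0,0.0854],
])

```text
clock: 2.6
position: [0.5304, -0.2147, 0.2741]
tool_rot: [0.661, 0.75, -0.0, -0.001]
contact_force: [-1.0, 0.3, 0.5]
grip_width: 0.0853
grasp_force: 0.0
```

```bash
python3 - <<'E'
from h import *
go([-80,0,245],np.pi/2); go([-100,0,160],np.pi/2)
p,d,c=cap('side','s1.png'); w=cap('wrist','w1.png')
cv2.imwrite('pics/c1.png',np.hstack([cv2.resize(p[80:300,180:400],(400,400)),cv2.resize(w[0],(400,300)) if 0 else cv2.copyMakeBorder(cv2.resize(w[0],(400,300)),0,100,0,0,0)]))
E
```

```text
t 2.6 at bin mm [-77.6  -1.  274.1] twist -0.001 shift mm [ 1.  -2.4 29.1] tilt [-0.002  0.001 -1.   ] q [-0.5   0.19  0.34  1.72  0.    0.94]
t 2.6 at bin mm [-77.6  -1.  274.1] twist -0.001 shift mm [  1.  -22.4 114.1] tilt [-0.002  0.001 -1.   ] q [-0.5   0.19  0.34  1.72  0.    0.94]
```

View pics/c1.png

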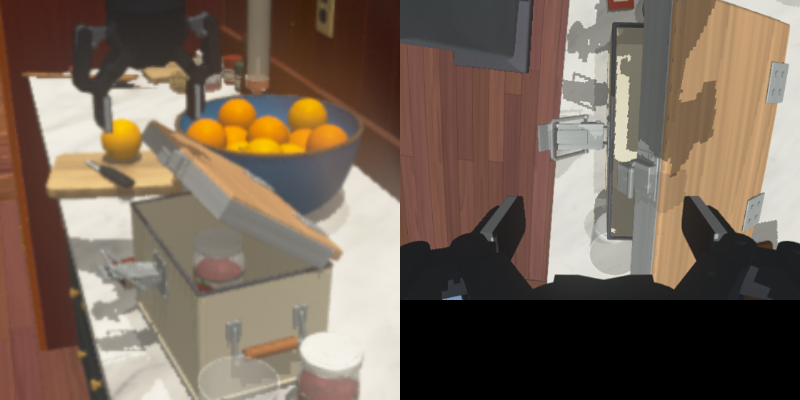

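The side view (left) shows the right finger over the lid's front edge. The wrist view (right) shows the latch at (575,138). Next I press down in stages.

Call:
carry_out([
  [[0,0,0.015],0,0.0854],
  [[0,0,0.015],0,0.0854],
  [[0,0,0.01],0,0.0854],
  [[0,0,0.008],0,0.0854],
  [[0,-0.001,0.006],0,0.0854],
  [[0,-0.002,0.006],0,0.0854],
  [[0,-0.002,0.006],0,0.0854],
  [[0,-0.002,0.006],0,0.0854],
  [[0,-0.002,0.006],0,0.0854],
  [[0,-0.002,0.006],0,0.0854],
])

```text
clock: 3.95
position: [0.5173, -0.2172, 0.1918]
tool_rot: [0.662, 0.749, -0.0, -0.0]
contact_force: [-0.7, 0.3, 0.7]
grip_width: 0.0854
grasp_force: 0.6
```

```bash
cat > lid.py <<'E'
from h import *
def lid():
    out=[]
    for n in('scene','side'):
        p,d,c=cap(n); b=w2b(pts(d,c)).reshape(-1,3)
        m=(b[:,0]<60)&(b[:,0]>-90)&(((b[:,1]>40)&(b[:,1]<105))|((b[:,1]<-40)&(b[:,1]>-105)))&(b[:,2]>155)&(b[:,2]<300)
        q=b[m]; th=np.linspace(-.1,.9,1001)[:,None]
        r=np.abs((q[:,2]-150)*np.cos(th)+(q[:,0]-79)*np.sin(th)-15)<2
        k=r.sum(1); out.append((n,len(q),k.max(),round(float(th[k>=.97*k.max()].mean()),3)))
    print(out)
if __name__=='__main__': lid(); s=env.read_state(); print(s['contact_force'],w2b(s['position']))
E
python3 lid.py
```

```text
[('scene', 1520, np.int64(1128), 0.291), ('side', 1621, np.int64(1221), 0.293)]
[-1.09351169 -0.32493106 -0.39022829] [-91.32077767  -1.53986814 191.03531297]
```

Call:
carry_out([
  [[0,-0.001,0.006],0,0.0854],
  [[0,-0.001,0.006],0,0.0854],
  [[0,-0.001,0.006],0,0.0854],
  [[0,-0.001,0.006],0,0.0854],
  [[0,-0.001,0.005],0,0.0854],
  [[0,0,0.004],0,0.0854],
  [[0,0,0.003],0,0.0854],
  [[0,0,0.002],0,0.0854],
  [[0,0,0.001],0,0.0854],
  [[0,0,0],0,0.0854],
])

```text
clock: 5.3
position: [0.5128, -0.2178, 0.1532]
tool_rot: [0.662, 0.749, 0.0, 0.0]
contact_force: [-0.6, 0.3, 0.0]
grip_width: 0.0853
grasp_force: 0.0
```

```bash
python3 lid.py
```

```text
[('scene', 1637, np.int64(1215), -0.003), ('side', 1917, np.int64(1726), 0.012)]
[-0.39142508  0.02785684 -0.07284883] [-95.5258584   -1.82968592 153.27559733]
```

Call:
carry_out([
  [[0,0,0.001],0,0.0854],
  [[0,0,0.001],0,0.0854],
  [[0,0,0.001],0,0.0854],
  [[0,0,0.001],0,0.0854],
  [[0,0,0],0,0.0854],
  [[0,0,0],0,0.0854],
  [[0,0,0],0,0.0854],
  [[0,0,0],0,0.0854],
  [[0,0,0],0,0.0854],
  [[0,0,0],0,0.0854],
])

```text
clock: 6.65
position: [0.5128, -0.218, 0.1517]
tool_rot: [0.662, 0.749, 0.0, 0.001]
contact_force: [-3.7, 1.2, 7.1]
grip_width: 0.0858
grasp_force: 4.2
```

The lid is shut, with 7 N against its stop. Next I rise and turn so the wrist camera is on the robot side of the latch.

Call:
carry_out([
  [[0,0,-0.03],0,0.0854],
  [[0,0,-0.03],-0.175,0.0854],
  [[0,0,-0.01],-0.175,0.0854],
  [[0,0,0],-0.175,0.0854],
  [[0,0,0],-0.175,0.0854],
  [[0,0,0],-0.175,0.0854],
  [[0,0,0],-0.175,0.0854],
  [[0,0,0],-0.175,0.0854],
  [[0,0,0],-0.175,0.0854],
  [[0,0,0],-0.175,0.0854],
])

```text
clock: 7.9
position: [0.5126, -0.2178, 0.2189]
tool_rot: [-0.066, 0.998, 0.0, -0.0]
contact_force: [-0.6, -0.1, -0.7]
grip_width: 0.0854
grasp_force: 0.0
```

```bash
python3 - <<'E'
from lid import *
lid()
go([-137,0,220],np.pi)
w,d,c=cap('wrist','w2.png'); np.savez('w2.npz',p=w,d=d,c=c['world_from_camera'])
W=w2b(pts(d,c)); m=(abs(W[...,1])<30)&(W[...,0]<-76)&(W[...,0]>-160)&(W[...,2]>80); v,u=np.where(m); print(u.min(),u.max(),v.min(),v.max(),c['fx'])
E
```

```text
[('scene', 1927, np.int64(1378), -0.013), ('side', 2181, np.int64(1888), 0.003)]
t 8.0 at bin mm [-95.7  -1.8 218.9] twist 0.001 shift mm [41.3  1.8 -1.1] tilt [-0.  0. -1.] q [-0.52  0.13  0.16  1.6   0.   -0.65]
129 461 132 419 375.5065695774554
```

View pics/w2.png

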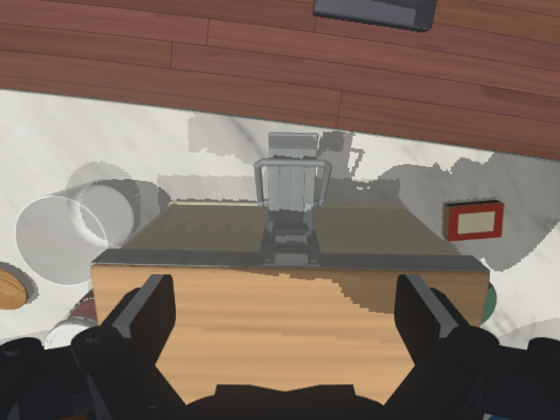

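The wrist view shows the lid shut, the bail bar at (292,161) spanning columns 258–328, the lever tab at (292,141) and the keeper at (291,245).

```bash
python3 - <<'E'
from h import *
z=np.load('w2.npz'); c=eyes.get_calibration('wrist'); c['world_from_camera']=z['c']; W=w2b(pts(z['d'],c))
for v,u in [(158,280),(160,292),(161,305),(163,275),(170,258),(170,328),(185,328),(185,260),(140,292),(135,275),(135,310),(180,292),(200,292),(225,292),(232,292),(238,292),(244,292),(248,292),(255,292),(258,292),(262,292),(280,240),(263,120),(263,465),(300,290)]: print((u,v),W[v,u].round(1))
col=W[150:270:3,292]; print(col.round(0).astype(int).tolist())
print('keeper span',[ (u,W[240,u].round(0).tolist()) for u in range(256,328,4)])
E
```

```text
(280, 158) [-134.4   -4.9  126.5]
(292, 160) [-135.6    2.3  143.8]
(305, 161) [-135.1    9.8  144.5]
(275, 163) [-134.1   -7.6  145.2]
(258, 170) [-129.2  -17.8  140.3]
(328, 170) [-129.6   23.5  142.9]
(328, 185) [-90.3  40.9  -1. ]
(260, 185) [-117.4  -17.7  127.5]
(292, 140) [-146.     2.4  131.9]
(275, 135) [-149.2   -7.7  134.8]
(310, 135) [-149.3   13.1  134.9]
(292, 180) [-120.3    2.7  126.1]
(292, 200) [-106.5    2.8  123.5]
(292, 225) [-96.7   2.4 146.1]
(292, 232) [-95.9   2.2 156.6]
(292, 238) [-87.9   2.5 144.7]
(292, 244) [-84.2   2.5 145.3]
(292, 248) [-83.6   2.4 150.5]
(292, 255) [-82.5   2.3 158.8]
(292, 258) [-80.7   2.3 159.1]
(292, 262) [-78.5   2.3 159.8]
(240, 280) [-69.3 -27.8 164.6]
(120, 263) [-77.9 -98.6 160.6]
(465, 263) [-73.8 109.  151.5]
(290, 300) [-56.8   1.1 165.4]
[[-140, 3, 128], [-138, 3, 128], [-136, 3, 127], [-136, 2, 144], [-135, 2, 146], [-133, 2, 145], [-128, 3, 127], [-126, 3, 126], [-124, 3, 126], [-122, 3, 126], [-120, 3, 126], [-118, 3, 126], [-116, 3, 125], [-114, 3, 125], [-112, 3, 126], [-110, 3, 123], [-108, 3, 124], [-106, 3, 124], 
[... 167 characters left out ...]
[-89, 2, 145], [-87, 2, 146], [-85, 3, 145], [-83, 2, 147], [-83, 2, 151], [-84, 2, 157], [-83, 2, 159], [-81, 2, 159], [-79, 2, 159], [-77, 2, 160], [-76, 2, 161]]
keeper span [(256, [-73.0, -23.0, 108.0]), (260, [-73.0, -20.0, 108.0]), (264, [-74.0, -17.0, 111.0]), (268, [-75.0, -14.0, 114.0]), (272, [-75.0, -11.0, 114.0]), (276, [-86.0, -7.0, 144.0]), (280, [-87.0, -5.0, 145.0]), (284, [-87.0, -2.0, 145.0]), (288, [-87.0, 0.0, 145.0]), (292, [-87.0, 2.0, 146.0]), (296, [-86.0, 5.0, 144.0]), (300, [-86.0, 7.0, 144.0]), (304, [-86.0, 10.0, 144.0]), (308, [-74.0, 15.0, 112.0]), (312, [-74.0, 17.0, 111.0]), (316, [-74.0, 20.0, 112.0]), (320, [-72.0, 24.0, 106.0]), (324, [-72.0, 27.0, 105.0])]
```

```bash
python3 - <<'E'
from h import *
b=np.load('bin.npy'); a=b[2]; b[0]-=np.sin(a)*.0023; b[1]+=np.cos(a)*.0023; np.save('bin.npy',b)
go([-140,0,126],np.pi)
E
```

```text
t 8.05 at bin mm [-95.7  -4.1 219. ] twist -0.002 shift mm [44.3  4.1 93. ] tilt [-0.  0. -1.] q [-0.52  0.13  0.16  1.6   0.   -0.65]
```

Call:
carry_out([
  [[0.022,0.002,0],0,0.0854],
  [[0.022,0.002,0],0,0.0854],
  [[0,0,0.02],0,0.0854],
  [[0,0,0.02],0,0.0854],
  [[0,0,0.02],0,0.0854],
  [[0,0,0.02],0,0.0854],
  [[0,0,0.013],0,0.0854],
  [[0,0,0],0,0.056],
  [[0,0,0],0,0.056],
  [[0,0,0],0,0.056],
])

```text
clock: 9.3
position: [0.4691, -0.2199, 0.1275]
tool_rot: [-0.063, 0.998, -0.001, 0.001]
contact_force: [-0.0, 0.6, 0.3]
grip_width: 0.056
grasp_force: 0.0
```

```bash
python3 - <<'E'
from h import *
go([-140,0,126],np.pi)
p,d,c=cap('wrist','w3.png'); p2,d2,c2=cap('side','s3.png'); q=cap('scene')[0]
cv2.imwrite('pics/c3.png',np.hstack([p[60:400,110:450],cv2.resize(p2[150:270,200:320],(340,340))]))
W=w2b(pts(d,c)); m=(abs(W[...,1])<21)&(W[...,0]<-110)&(W[...,0]>-150)&(W[...,2]>138)&(W[...,2]<155); print(np.percentile(W[m],[5,50,95],axis=0).round(1))
E
```

```text
t 9.3 at bin mm [-139.1   -0.7  127.5] twist 0.001 shift mm [0.9 0.7 1.5] tilt [ 0.002 -0.001 -1.   ] q [-0.57  0.03 -0.13  1.41  0.   -0.69]
[[-1.367e+02 -1.910e+01  1.422e+02]
 [-1.351e+02 -1.000e-01  1.444e+02]
 [-1.325e+02  1.900e+01  1.457e+02]]
```

View pics/c3.png

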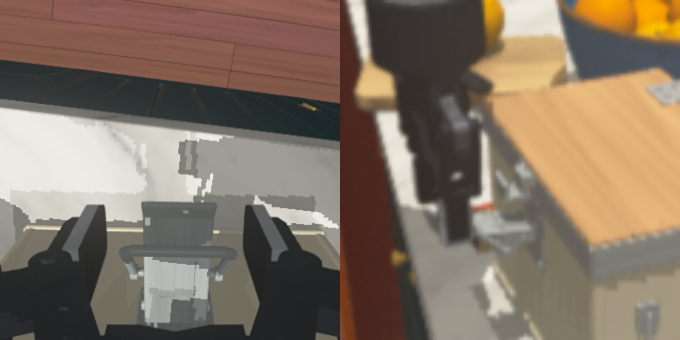

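The bar is centred between the open fingers at (180,253) in the left half. Next I close on it and lift.

Call:
carry_out([
  [[0,0,0],0,0.04],
  [[0,0,0],0,0.04],
  [[0,0,0],0,0.04],
  [[0,0,0],0,0.04],
  [[-0.003,0,-0.005],0,0.04],
  [[-0.004,0,-0.006],0,0.04],
  [[-0.004,0,-0.006],0,0.04],
  [[-0.004,0,-0.004],0,0.04],
  [[-0.004,0,-0.003],0,0.04],
  [[0,0,0],0,0.04],
], squeeze=40)

```text
clock: 10.7
position: [0.4886, -0.2177, 0.1519]
tool_rot: [-0.064, 0.998, -0.001, 0.001]
contact_force: [0.1, -0.0, -0.7]
grip_width: 0.0401
grasp_force: 0.0
```

```bash
cat > bar.py <<'E'
from h import *
def bar(save=None):
    go([-95,0,150],np.pi)
    p,d,c=cap('wrist',save); W=w2b(pts(d,c)); m=(abs(W[...,1])<19)&(W[...,0]<-80)&(W[...,0]>-150)&(W[...,2]>130)&(W[...,2]<180)
    q=W[m]; q=q[abs(q[:,1])>11.5]; print(len(q),np.percentile(q,[5,50,95],axis=0).round(1)) if len(q) else 0
    col=W[::5,292]; print([r.round().astype(int).tolist() for r in col if r[2]>90])
    return p,W
if __name__=='__main__': bar()
E
python3 bar.py
```

```text
t 10.7 at bin mm [-119.5   -1.   151.9] twist 0.001 shift mm [-24.5   1.    1.9] tilt [ 0.003 -0.002 -1.   ] q [-0.54  0.07 -0.04  1.46 -0.   -0.67]
1795 [[-134.6  -15.9  133.4]
 [-114.7   13.8  160.7]
 [-104.1   18.9  176.7]]
[[-135, 2, 160], [-127, 2, 147], [-124, 2, 146], [-121, 2, 144], [-118, 2, 142], [-115, 2, 141], [-111, 2, 139], [-107, 2, 135], [-103, 2, 134], [-99, 2, 131], [-93, 2, 126], [-89, 2, 124], [-84, 3, 121], [-108, 2, 163], [-107, 2, 165], [-98, 2, 155], [-97, 2, 157], [-86, 2, 145], [-84, 2, 146], [-84, 2, 150], [-84, 2, 154], [-84, 2, 156], [-83, 2, 159], [-81, 2, 160], [-78, 2, 159], [-76, 2, 160], [-75, 2, 162], [-130, 0, 226], [-130, 0, 228], [-132, 0, 231], [-131, 0, 232], [-131, 0, 233], [-130, 0, 233]]
```

```bash
python3 - <<'E'
from bar import *
p,W=bar()
q=cap('side')[0]; s=cap('scene')[0]
cv2.imwrite('pics/c4.png',np.hstack([p[80:420,110:450],cv2.resize(q[150:270,200:320],(340,340))]))
E
```

```text
t 10.75 at bin mm [-120.    -0.7  151.4] twist 0.001 shift mm [-25.    0.7   1.4] tilt [ 0.002 -0.001 -1.   ] q [-0.54  0.07 -0.04  1.46 -0.   -0.67]
1515 [[-134.8  -16.3  132.7]
 [-112.7   12.7  159. ]
 [-103.5   19.   172.2]]
[[-135, 2, 160], [-128, 2, 148], [-125, 2, 146], [-122, 2, 145], [-119, 2, 144], [-116, 2, 142], [-111, 2, 138], [-107, 2, 136], [-104, 2, 134], [-99, 3, 131], [-96, 3, 129], [-89, 3, 123], [-85, 3, 121], [-109, 2, 164], [-108, 2, 165], [-105, 2, 165], [-98, 2, 157], [-95, 2, 157], [-83, 2, 144], [-85, 2, 150], [-84, 2, 153], [-83, 2, 155], [-83, 2, 158], [-81, 2, 159], [-79, 2, 160], [-77, 2, 160], [-76, 2, 162], [-130, 1, 226], [-130, 1, 227], [-130, 1, 228], [-131, 1, 231], [-131, 0, 233], [-131, 0, 234]]
```

View pics/c4.png

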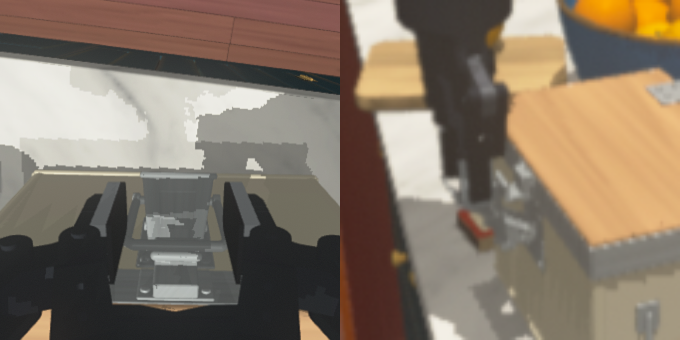

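The bail slipped forward past the pads at about (-107, 163) and stayed there, with the lever at about 2.1. I re-grip with the bar near the pad centre.

Call:
carry_out([
  [[0,0,0],0,0.058],
  [[0,0,0],0,0.058],
  [[0,0.001,0.004],0,0.058],
  [[-0.006,0,0.005],0,0.058],
  [[-0.006,0,0],0,0.058],
  [[0,0,0],0,0.03],
  [[0,0,0],0,0.03],
  [[0,0,0],0,0.03],
  [[0,0,0],0,0.03],
  [[0,0,0],0,0.03],
], squeeze=40)

```text
clock: 12.15
position: [0.4993, -0.2151, 0.1413]
tool_rot: [-0.063, 0.998, -0.001, 0.0]
contact_force: [3.3, -3.0, -2.8]
grip_width: 0.0439
grasp_force: 41.1
```

```bash
python3 bar.py
```

```text
t 12.15 at bin mm [-108.6    0.3  141.3] twist 0.001 shift mm [-13.6  -0.3  -8.7] tilt [ 0.001 -0.001 -1.   ] q [-0.53  0.09 -0.03  1.44 -0.   -0.66]
1512 [[-135.8  -16.9  131.9]
 [-109.5   11.7  147. ]
 [-103.6   18.4  164.6]]
[[-137, 3, 158], [-135, 3, 159], [-129, 3, 147], [-126, 3, 146], [-124, 3, 144], [-121, 3, 144], [-119, 3, 142], [-116, 3, 141], [-112, 3, 138], [-109, 3, 136], [-106, 3, 134], [-102, 3, 132], [-99, 3, 130], [-94, 3, 127], [-90, 4, 125], [-85, 4, 120], [-109, 3, 165], [-107, 3, 165], [-98, 3, 154], [-97, 3, 156], [-95, 3, 157], [-84, 3, 144], [-83, 3, 146], [-84, 3, 151], [-84, 3, 154], [-84, 3, 158], [-83, 3, 160], [-80, 3, 158], [-79, 3, 160], [-76, 3, 159], [-75, 3, 161], [-75, 3, 164], [-120, 2, 216], [-119, 2, 217], [-120, 2, 220], [-120, 2, 221], [-120, 2, 222], [-119, 2, 223]]
```

Call:
carry_out([
  [[-0.002,0,-0.002],0,0.03],
  [[-0.003,0,-0.001],0,0.03],
  [[-0.003,0,0],0,0.03],
  [[-0.003,0,0],0,0.03],
  [[-0.003,0,0],0,0.03],
  [[-0.003,0,0.001],0,0.03],
  [[0,0,0],0,0.03],
  [[0,0,0],0,0.03],
  [[0,0,0],0,0.03],
  [[0,0,0],0,0.03],
])

```text
clock: 13.45
position: [0.5132, -0.2134, 0.1432]
tool_rot: [-0.063, 0.998, -0.001, -0.003]
contact_force: [-3.9, -5.2, -0.8]
grip_width: 0.0442
grasp_force: 41.5
```

```bash
python3 bar.py
```

```text
t 13.45 at bin mm [-94.5   0.2 143.2] twist -0.0 shift mm [ 0.5 -0.2 -6.8] tilt [-0.006 -0.002 -1.   ] q [-0.51  0.13  0.01  1.46 -0.   -0.64]
1533 [[-129.6  -16.9  132.7]
 [-102.2   11.7  152. ]
 [ -92.1   18.6  166.2]]
[[-130, 2, 166], [-124, 3, 152], [-122, 3, 151], [-119, 3, 149], [-116, 3, 147], [-114, 3, 146], [-111, 3, 144], [-108, 3, 141], [-104, 3, 137], [-101, 3, 136], [-96, 3, 131], [-93, 3, 129], [-97, 3, 143], [-97, 3, 148], [-97, 3, 152], [-97, 3, 156], [-95, 3, 156], [-87, 3, 145], [-95, 3, 163], [-94, 3, 166], [-92, 3, 166], [-84, 3, 156], [-83, 3, 159], [-81, 3, 159], [-79, 3, 159], [-77, 3, 160], [-76, 3, 162], [-75, 3, 163], [-74, 3, 164], [-72, 3, 165], [-70, 3, 165], [-68, 3, 166], [-65, 3, 165], [-63, 3, 165], [-60, 3, 164], [-104, 2, 217], [-104, 2, 219], [-105, 1, 222], [-105, 1, 223], [-105, 1, 224], [-105, 1, 225]]
```

Call:
carry_out([
  [[-0.002,0,0],0,0.03],
  [[-0.001,0,0.001],0,0.03],
  [[0,0,0.002],0,0.03],
  [[0,0,0.002],0,0.03],
  [[0,0,0],0,0.03],
  [[0,0,0],0,0.03],
  [[0,0,0],0,0.03],
  [[0,0,0],0,0.03],
  [[0,0,0],0,0.03],
  [[0,0,0],0,0.03],
])

```text
clock: 14.75
position: [0.5164, -0.2131, 0.1392]
tool_rot: [-0.063, 0.998, -0.001, -0.003]
contact_force: [-4.0, -5.6, 3.2]
grip_width: 0.0443
grasp_force: 41.9
```

```bash
python3 bar.py
```

```text
t 14.75 at bin mm [-9.140e+01  1.000e-01  1.392e+02] twist -0.0 shift mm [  3.6  -0.1 -10.8] tilt [-0.005 -0.003 -1.   ] q [-0.51  0.14  0.01  1.45 -0.   -0.63]
1931 [[-138.7  -16.4  131.6]
 [-114.5   11.8  143.5]
 [ -89.1   18.5  161.9]]
[[-139, 2, 155], [-137, 2, 152], [-134, 3, 148], [-131, 3, 143], [-130, 3, 144], [-125, 3, 140], [-122, 3, 140], [-120, 3, 138], [-118, 3, 139], [-115, 3, 137], [-113, 3, 136], [-110, 3, 134], [-108, 3, 133], [-105, 3, 132], [-101, 3, 129], [-99, 3, 128], [-96, 3, 126], [-92, 3, 124], [-89, 3, 123], [-98, 3, 146], [-97, 3, 150], [-98, 3, 156], [-96, 3, 156], [-88, 3, 144], [-85, 3, 144], [-92, 3, 159], [-91, 3, 161], [-89, 3, 161], [-84, 3, 157], [-83, 3, 160], [-81, 3, 159], [-78, 3, 159], [-77, 3, 160], [-76, 3, 161], [-75, 3, 163], [-74, 3, 164], [-72, 3, 166], [-71, 3, 166], [-67, 3, 165], [-65, 3, 165], [-63, 3, 165], [-61, 3, 165], [-101, 2, 214], [-102, 1, 215], [-102, 1, 217], [-102, 1, 219], [-102, 1, 220], [-102, 1, 222]]
```

Call:
carry_out([
  [[0,0,0.002],0,0.03],
  [[0,0,0.002],0,0.03],
  [[0,0,0.002],0,0.03],
  [[0,0,0.002],0,0.03],
  [[0,0,0.002],0,0.03],
  [[0,0,0.001],0,0.03],
  [[0,0,0],0,0.03],
  [[0,0,0],0,0.03],
  [[0,0,0],0,0.03],
  [[0,0,0],0,0.03],
])

```text
clock: 16.05
position: [0.5194, -0.2128, 0.1282]
tool_rot: [-0.063, 0.998, -0.001, 0.001]
contact_force: [-0.5, -5.9, 3.4]
grip_width: 0.0443
grasp_force: 41.8
```

```bash
python3 bar.py
```

```text
t 16.05 at bin mm [-8.830e+01  1.000e-01  1.282e+02] twist 0.001 shift mm [  6.7  -0.1 -21.8] tilt [ 0.001 -0.002 -1.   ] q [-0.51  0.14 -0.01  1.42 -0.   -0.63]
601 [[-90.1 -18.3 137.7]
 [-88.1  12.7 150.1]
 [-85.5  18.7 151.6]]
[[-153, 3, 104], [-151, 3, 105], [-149, 3, 104], [-146, 3, 102], [-144, 3, 102], [-142, 3, 101], [-140, 3, 102], [-138, 3, 103], [-135, 3, 103], [-133, 3, 104], [-131, 3, 105], [-129, 3, 106], [-127, 3, 107], [-125, 3, 108], [-123, 3, 109], [-121, 3, 109], [-119, 3, 111], [-117, 3, 111], [-114, 3, 110], [-112, 3, 111], [-111, 3, 114], [-108, 3, 114], [-106, 3, 115], [-104, 3, 115], [-102, 3, 116], [-99, 3, 115], [-97, 3, 116], [-95, 3, 117], [-94, 3, 119], [-91, 3, 119], [-89, 3, 119], [-87, 3, 121], [-97, 2, 144], [-98, 2, 150], [-98, 2, 154], [-97, 2, 156], [-95, 2, 156], [-89, 2, 149], [-88, 2, 151], [-86, 2, 151], [-84, 2, 151], [-84, 2, 154], [-84, 2, 157], [-83, 2, 158], [-81, 2, 159], [-79, 2, 159], [-77, 2, 159], [-76, 2, 161], [-75, 2, 162], [-74, 2, 164], [-73, 2, 165], [-72, 2, 166], [-69, 2, 165], [-67, 2, 165], [-99, 1, 203], [-98, 1, 204], [-100, 1, 207], [-99, 1, 208], [-101, 1, 210], [-99, 1, 211]]
```

The bar sits behind the lip: bar top at 151, lip top at 156. The lever is at about 1.25. Next I release, back off and turn for the lever push.

Call:
carry_out([
  [[0,0,0],0,0.06],
  [[0,0,0],0,0.06],
  [[0,0,-0.02],0,0.06],
  [[0,0,-0.04],0,0.0854],
  [[0.05,0,-0.02],0,0.0854],
  [[0.05,0,0],0,0.0854],
  [[0,0,0],0.175,0.0854],
  [[0,0,0],0.175,0.0854],
  [[0,0,0],0.175,0.0854],
  [[0,0,0],0.175,0.0854],
])

```text
clock: 17.35
position: [0.4197, -0.2236, 0.2069]
tool_rot: [0.285, 0.959, 0.001, -0.0]
contact_force: [-0.8, -0.6, 1.0]
grip_width: 0.0857
grasp_force: 0.0
```

Call:
carry_out([
  [[0,0,0],0.175,0.0854],
  [[0,0,0],0.175,0.0854],
  [[0,0,0],0.175,0.0854],
  [[0,0,0],0.175,0.0854],
  [[0,0,0],0.175,0.0854],
  [[0,0,0],0,0.0854],
  [[0,0,0],0,0.0854],
  [[0,0,0],0,0.0854],
  [[0,0,0],0,0.0854],
  [[0,0,0],0,0.0854],
])

```text
clock: 18.6
position: [0.4197, -0.2247, 0.2073]
tool_rot: [0.662, 0.749, 0.0, 0.0]
contact_force: [0.0, 0.7, -0.7]
grip_width: 0.0855
grasp_force: 0.0
```

```bash
python3 - <<'E'
from lid import *
lid(); go([-190,0,130],np.pi/2)
p2,d2,c2=cap('side'); q,e,f=cap('scene')
cv2.imwrite('pics/c5.png',np.hstack([cv2.resize(q[150:270,260:380],(340,340)),cv2.resize(p2[150:270,200:320],(340,340))]))
for n,d,c in(('side',d2,c2),('scene',e,f)):
    b=w2b(pts(d,c)).reshape(-1,3); m=(b[:,0]<-80)&(b[:,0]>-165)&(abs(b[:,1])<24)&(b[:,2]>60)&(b[:,2]<160); k=b[m]; k=k[np.argsort(k[:,0])]; print(n,k[::max(1,len(k)//25)].round().astype(int).tolist())
E
```

```text
[('scene', 2192, np.int64(1616), -0.012), ('side', 2095, np.int64(1936), 0.003)]
t 18.7 at bin mm [-188.7    0.8  207.3] twist -0.003 shift mm [-0.8 -1.3 77.3] tilt [ 0.  0. -1.] q [-0.63 -0.08 -0.08  1.58  0.    0.82]
side [[-154, 7, 106], [-149, -11, 104], [-144, -7, 102], [-139, 11, 102], [-135, -5, 106], [-130, -10, 105], [-126, 12, 106], [-121, -9, 109], [-117, 5, 112], [-113, -2, 113], [-108, -7, 115], [-104, -9, 114], [-101, -24, 103], [-99, 6, 117], [-98, -2, 116], [-97, -12, 117], [-96, -10, 118], [-94, -5, 156], [-93, 19, 115], [-91, 4, 121], [-89, 4, 146], [-88, -17, 152], [-87, -14, 118], [-84, 0, 149], [-83, -15, 115], [-80, -11, 140]]
scene [[-154, 3, 103], [-150, 0, 105], [-146, 10, 99], [-141, -4, 101], [-137, -5, 105], [-133, -10, 102], [-129, 9, 106], [-126, 5, 104], [-122, -13, 105], [-118, 16, 111], [-114, -2, 114], [-111, 2, 112], [-107, -8, 115], [-103, 16, 104], [-100, 16, 103], [-98, -9, 151], [-97, -3, 156], [-95, 16, 105], [-94, 14, 110], [-91, 9, 117], [-89, 3, 148], [-88, 14, 151], [-87, 10, 150], [-85, 12, 151], [-82, -9, 113], [-80, 14, 118]]
```

View pics/c5.png

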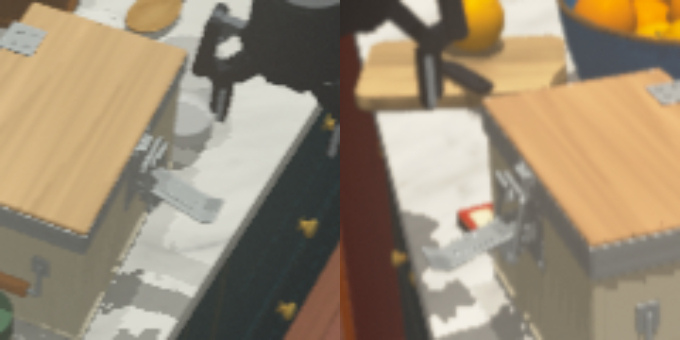

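The bar is seated in the hook at (150,150) in the left half, and the lever sticks out at about 1.27. Next I come down onto it with the front finger of the open gripper.

Call:
carry_out([
  [[-0.001,0.003,0.025],0,0.0854],
  [[0,0,0.025],0,0.0854],
  [[0,0,0.025],0,0.0854],
  [[0,0,0.02],0,0.0854],
  [[0,0,0.01],0,0.0854],
  [[0,0,0.006],0,0.0854],
  [[0,0,0.006],0,0.0854],
  [[0,0,0.006],0,0.0854],
  [[0,0,0.006],0,0.0854],
  [[0,0,0],0,0.0854],
])

```text
clock: 20.05
position: [0.4225, -0.2251, 0.0778]
tool_rot: [0.662, 0.749, -0.0, -0.0]
contact_force: [-0.2, 0.7, 0.2]
grip_width: 0.0854
grasp_force: 0.0
```

```bash
cat > lev.py <<'E'
from h import *
def lev(save=None):
    go([-178,0,65],np.pi/2); print(env.read_state()['contact_force'].round(1) if hasattr(env.read_state()['contact_force'],'round') else env.read_state()['contact_force'])
    im=[]
    for n in('side','scene'):
        p,d,c=cap(n); im.append(p)
        b=w2b(pts(d,c)).reshape(-1,3); m=(b[:,0]<-78)&(b[:,0]>-165)&(abs(b[:,1])<20)&(b[:,2]>30)&(b[:,2]<160); k=b[m]; k=k[np.argsort(k[:,2])]; print(n,k[::max(1,len(k)//28)].round().astype(int).tolist())
    if save: cv2.imwrite('pics/'+save,np.hstack([cv2.resize(im[1][150:270,260:380],(340,340)),cv2.resize(im[0][150:270,200:320],(340,340))]))
if __name__=='__main__':
    import sys; lev(*sys.argv[1:])
E
python3 lev.py c6.png
```

```text
t 20.05 at bin mm [-186.    -0.    77.8] twist -0.003 shift mm [ 0.   8.  12.8] tilt [-0.001  0.    -1.   ] q [-0.63 -0.05 -0.3   1.32 -0.    0.82]
[-0.2  0.7  0.2]
side [[-139, -14, 88], [-150, -10, 91], [-133, -16, 95], [-126, -8, 98], [-122, 11, 101], [-97, -16, 103], [-96, -15, 104], [-141, -10, 106], [-134, -9, 108], [-100, -15, 110], [-107, -3, 112], [-104, 5, 114], [-85, -15, 115], [-85, -14, 117], [-78, 9, 119], [-86, 11, 123], [-141, -12, 128], [-94, 18, 135], [-80, -11, 140], [-129, -7, 143], [-84, 9, 144], [-129, 5, 145], [-80, -11, 147], [-125, 10, 149], [-141, -9, 151], [-79, -15, 153], [-144, 5, 155], [-84, -7, 157], [-84, -6, 159]]
scene [[-144, 0, 84], [-147, 1, 89], [-144, 1, 92], [-127, 1, 95], [-140, 15, 98], [-121, -9, 101], [-122, 2, 102], [-117, -5, 104], [-115, -2, 106], [-79, -6, 107], [-94, 14, 109], [-132, 10, 111], [-102, 14, 113], [-84, 16, 115], [-96, 5, 116], [-91, 7, 119], [-143, 15, 123], [-133, 13, 135], [-136, 2, 140], [-145, 14, 141], [-85, -3, 143], [-126, 5, 145], [-120, 16, 146], [-140, -5, 148], [-121, 13, 150], [-151, 19, 153], [-97, 3, 154], [-146, 14, 156], [-97, 13, 157], [-121, 15, 159]]
```

View pics/c6.png

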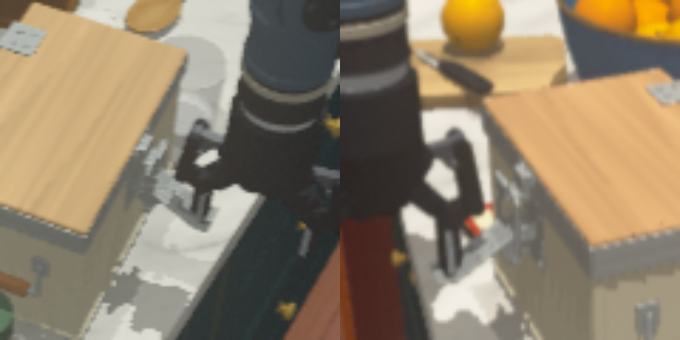

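The front finger tip rests on the lever face at about (-134, 91), with the lever at about 0.9. Its knuckle sticks out further than the tip. So I shift onto the thumb tab to keep the knuckle clear of the keeper, and push from there.

Call:
carry_out([
  [[0,-0.005,0],0,0.0854],
  [[0,-0.004,0.002],0,0.0854],
  [[0,0,0.004],0,0.0854],
  [[0,0.003,0.005],0,0.0854],
  [[0,0.004,0.006],0,0.0854],
  [[0,0.004,0.004],0,0.0854],
  [[0,0.005,0.004],0,0.0854],
  [[0,0,0],0,0.0854],
  [[0,0,0],0,0.0854],
  [[0,0,0],0,0.0854],
])

```text
clock: 21.4
position: [0.4296, -0.224, 0.0531]
tool_rot: [0.662, 0.749, 0.0, -0.0]
contact_force: [-1.6, -0.5, 0.6]
grip_width: 0.0852
grasp_force: 0.5
```

```bash
python3 lev.py
```

```text
t 21.4 at bin mm [-178.8    0.2   53.1] twist -0.003 shift mm [ -0.2   0.8 -11.9] tilt [-0.     0.001 -1.   ] q [-0.62 -0.02 -0.32  1.27  0.    0.83]
[-1.6 -0.5  0.6]
side [[-133, -9, 65], [-123, -13, 72], [-118, 3, 78], [-115, 11, 82], [-110, -15, 86], [-136, -10, 90], [-137, 7, 95], [-93, -16, 99], [-99, -15, 103], [-100, -13, 106], [-96, -4, 110], [-83, -16, 113], [-122, -7, 116], [-92, 1, 118], [-112, -15, 120], [-91, -10, 121], [-109, -12, 124], [-92, 20, 129], [-145, -19, 132], [-108, -12, 136], [-164, -12, 140], [-120, 0, 143], [-97, -6, 146], [-95, -12, 148], [-152, -13, 151], [-151, -10, 153], [-119, -12, 156], [-156, -11, 157], [-79, 3, 160]]
scene [[-128, 17, 63], [-119, 16, 69], [-137, 6, 74], [-115, 13, 79], [-127, 11, 83], [-112, -8, 86], [-133, 15, 91], [-107, 3, 96], [-100, -8, 100], [-137, 15, 104], [-119, 9, 108], [-97, 14, 111], [-94, 8, 114], [-128, 15, 115], [-134, -4, 117], [-108, 13, 118], [-119, -2, 120], [-116, 14, 123], [-111, 14, 129], [-142, 10, 131], [-143, 20, 135], [-155, 19, 140], [-115, 16, 143], [-84, -4, 146], [-114, 13, 148], [-123, 13, 151], [-113, 13, 154], [-99, -4, 156], [-143, 13, 157], [-125, 6, 160]]
```

Call:
carry_out([
  [[0,0.004,0.003],0,0.0854],
  [[0,0.003,0.003],0,0.0854],
  [[0,0.003,0.003],0,0.0854],
  [[0,0,0.004],0,0.0854],
  [[0,0,0.004],0,0.0854],
  [[0,0,0.004],0,0.0854],
  [[0,0.001,0],0,0.0854],
  [[0,0.002,0],0,0.0854],
  [[0,0,0],0,0.0854],
  [[0,0,0],0,0.0854],
])

```text
clock: 22.75
position: [0.44, -0.2228, 0.0318]
tool_rot: [0.663, 0.749, -0.002, -0.002]
contact_force: [-6.8, -0.2, 2.5]
grip_width: 0.0855
grasp_force: 0.0
```

```bash
python3 lev.py c7.png
```

```text
t 22.75 at bin mm [-1.683e+02  1.000e-01  3.180e+01] twist -0.004 shift mm [ -0.1  -9.7 -33.2] tilt [-0.006  0.    -1.   ] q [-0.6   0.03 -0.32  1.23 -0.    0.85]
[-6.8 -0.2  2.5]
side [[-126, 4, 47], [-126, 2, 53], [-123, -9, 59], [-94, -9, 66], [-94, -10, 74], [-124, -6, 82], [-128, -12, 91], [-105, -14, 96], [-105, -14, 99], [-127, -14, 102], [-106, -13, 106], [-138, -17, 109], [-129, -14, 112], [-161, -12, 114], [-140, -17, 116], [-148, -17, 119], [-105, -12, 121], [-98, -11, 126], [-157, -20, 131], [-149, -18, 135], [-110, -11, 138], [-130, -11, 140], [-97, 9, 143], [-112, -6, 145], [-160, -13, 146], [-84, 2, 148], [-108, -8, 149], [-140, -13, 153], [-84, -7, 159]]
scene [[-99, 14, 44], [-97, 10, 50], [-119, 11, 55], [-93, 16, 63], [-126, -2, 73], [-94, 8, 83], [-82, 14, 92], [-123, -6, 94], [-81, 19, 96], [-87, 14, 99], [-159, 11, 103], [-104, 13, 106], [-129, 16, 109], [-92, 17, 112], [-163, 12, 113], [-92, 17, 116], [-88, 0, 118], [-144, 18, 122], [-142, 15, 130], [-141, 13, 134], [-119, 5, 138], [-129, 11, 141], [-101, -10, 143], [-98, 10, 144], [-120, 8, 145], [-92, 1, 147], [-80, 12, 149], [-99, -5, 154], [-82, -1, 159]]
```

View pics/c7.png

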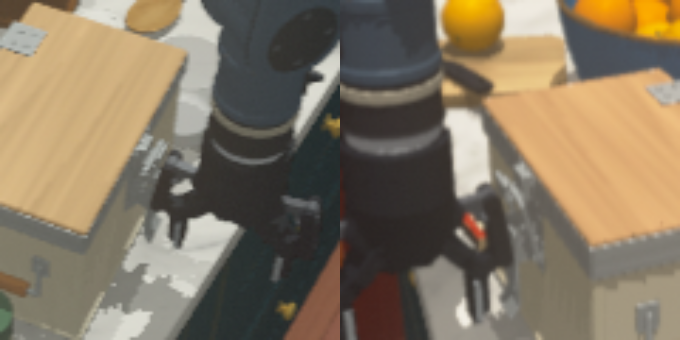

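The lever has snapped home: its face is at x = -94 from z 63 to 83. I back the tool straight out and rise.

Call:
carry_out([
  [[0,-0.005,0],0,0.0854],
  [[0,-0.015,0],0,0.0854],
  [[0,-0.03,0],0,0.0854],
  [[0,-0.03,0],0,0.0854],
  [[0,0,-0.03],0,0.0854],
  [[0,0,-0.05],0,0.0854],
  [[0,0,-0.05],0,0.0854],
  [[0,0,-0.02],0,0.0854],
  [[0,0,0],0,0.0854],
  [[0,0,0],0,0.0854],
])

```text
clock: 24.1
position: [0.3626, -0.2323, 0.1811]
tool_rot: [0.662, 0.749, 0.0, -0.001]
contact_force: [-0.1, -0.0, -0.6]
grip_width: 0.0854
grasp_force: 0.0
```

```bash
python3 -c "import lid; lid.lid()"; python3 lev.py c8.png
```

```text
[('scene', 2166, np.int64(1595), -0.011), ('side', 2093, np.int64(1928), 0.002)]
t 24.2 at bin mm [-246.5    0.8  180.4] twist -0.003 shift mm [ -0.8  68.5 115.4] tilt [-0.002  0.002 -1.   ] q [-0.73 -0.2  -0.24  1.54  0.    0.72]
[-0.4  0.4 -0.5]
side [[-101, -12, 47], [-98, -11, 51], [-97, 11, 55], [-94, 12, 58], [-92, -16, 65], [-94, -10, 72], [-95, -1, 79], [-94, -12, 88], [-84, -15, 94], [-86, -16, 97], [-81, -14, 100], [-83, -15, 103], [-93, 14, 106], [-93, -1, 110], [-94, 10, 113], [-89, 9, 115], [-81, 7, 117], [-92, -5, 118], [-84, 6, 120], [-84, 17, 124], [-78, -12, 144], [-85, -12, 146], [-88, 13, 148], [-91, -6, 149], [-95, -12, 151], [-81, -10, 153], [-80, -12, 156], [-85, 3, 159]]
scene [[-99, -10, 42], [-98, 12, 49], [-96, 7, 51], [-93, 0, 53], [-94, -11, 59], [-93, 11, 66], [-94, 1, 76], [-95, 11, 83], [-94, -13, 88], [-89, 13, 94], [-95, 6, 98], [-93, 10, 101], [-92, 14, 105], [-85, 18, 109], [-94, 14, 112], [-87, 18, 114], [-92, -11, 116], [-80, -8, 117], [-93, -2, 119], [-86, -1, 142], [-89, -14, 144], [-88, 13, 146], [-85, 4, 147], [-92, 2, 148], [-84, -3, 150], [-78, -12, 153], [-84, 12, 154], [-79, 12, 156], [-83, 1, 158]]
```

View pics/c8.png

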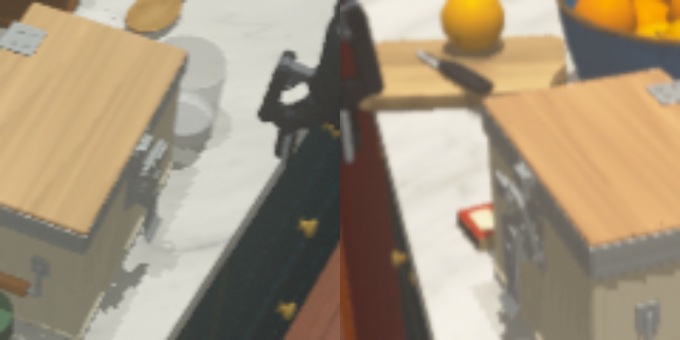

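The pictures show the lever vertical against the bin, with its face at x = -94. The bail bar is in the keeper at about (-89, 147), the lid reads 0, and the robot is clear of everything.

```bash
python3 -c "
from workcell import env
print(env.finish_job())"
```

```text
the job is handed in; nothing more can be done
None
```

The job is handed in at about 24 s: the lid is shut, the bail bar is hooked behind the keeper lip, the lever is home against the bin, and the arm never went near the tin, glass, matchbox or jam jar.

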